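Release the child-safety catch and open the cupboard

TASK

Both small cupboards on the table stand ajar on their child-safety catches. Open the wider cupboard so that the jars inside can be reached: put a finger down through the gap behind the top of its door, press the catch's pad down, and with it held down pull the door wide open, then let go. Leave the narrower cupboard's door on its catch, and do not tip over the cups standing on the cupboards.

Things in the scene. Friction and masses are not known exactly. Their poses are not given: they have to be found in the camera images.
- wide_door (a joint): Door of the wider wooden cupboard (230 wide, 170 deep, 200 mm high), left or right of the narrower one (160 wide). Panel 228 wide, 16 thick, top 2 mm below the cupboard's top. Vertical hinge at the left as the robot sees it; opens towards the robot. rad: 0 shut, 1.8 limit; starts 0.14 to 0.29, the catch stops it at about 0.31. Light friction (1 N), stays where left.
- wide_catch (a joint): Spring catch inside the wide door, rides with it: m pressed straight down, 0 up, 0.022 bottom stop. Under about 0.008 its hook catches behind a fixed rail below the cupboard's top, so the door stays ajar; from 0.012 it passes under the rail. Takes 2 N at the top, 5 N at the bottom; springs up when released.
- wide_pad (a point): Centre of the top of the wide catch's white thumb pad: 30 mm (inward) x 28 mm (along the door), 14 mm below the cupboard's top, 20 mm behind the door's inner face, 165 mm along it from the hinge. Free from above: 55 to 80 mm between door and top board, which is set back 36 mm from the front. Axes turn with the door: x into the cupboard, y along the door to the hinge, z up.
- wide_hinge (a point): Point on the wide door's hinge line at the height of the cupboard's top, in the plane of the door's inner face. Axes as for wide_pad.
- narrow_door (a joint): Door of the narrower cupboard, same make with its own catch (not to be opened): rad, 0 = shut; it starts about 0.26 to 0.37 and its catch stops it at about 0.4.
- steel_cup: Small plain steel cup, 58 mm wide and 50 mm high, loose, standing on the rear of the wide cupboard's top. Origin at the centre of its base, z up.
- white_cup: White espresso cup with handle, 75x92x47 mm, loose, standing on the rear of the narrow cupboard's top. Origin at its base, z up.
There are look-alikes about, which are no part of the job. There is more than one size of the steel_cup; the job needs the largest.

How it is judged:
On the way:
1. the wide cupboard's catch is pressed down while its door is still only ajar (value of joint wide_catch above 0.006 m and value of joint wide_door below 0.5 rad), for 0.02 s.
At the end, for the whole second after the job is handed in: The wide cupboard's door stands still at more than 0.9 rad (52 degrees) open, its catch released (less than 4 mm down); the narrow door is under 0.6 rad (still on its catch); both cups stand upright (within 0.3 rad) on the cupboards (value of joint wide_door above 0.9 rad and value of joint wide_catch below 0.004 m and velocity of joint wide_door between -0.1 and 0.1 rad/s and value of joint narrow_door below 0.6 rad and angle between each of steel_cup, white_cup's own z axis and vertical below 0.3 rad and height (world z) of each of steel_cup, white_cup above 0.19 m); the robot touches nothing.
It fails at once if the narrow cupboard is opened past its catch (value of joint narrow_door above 0.65 rad).
It fails at once if a cup is tipped over (angle between any of steel_cup, white_cup's own z axis and vertical above 0.6 rad).
It also fails if it takes over 32 s, if anything falls off the work surface, if the arm or the gripper's body presses on something with over 40 N, if the wrist force passes 120 N, or if a joint passes its speed limit or range.

ROBOT

A 6-joint arm with a two-finger parallel gripper is mounted at the origin on a cart in front of the work surface, level with it; the furniture and walls round the work are solid. World frame = base frame: x ahead of the robot, y to its left, z up, the work surface at z = 0. Lengths are in m, angles in rad, forces in N, time in s.
With the tool pointing down it reaches from about 0.35 to 0.85 m from the base axis. Payload 8.1 kg.
Tool frame: the origin (TCP) lies at the very end of the fingers, on their centre line; the grasp point (between the pads) lies 19 mm behind it; z points along the fingers, y is the direction in which the jaws open and shut (so a half turn about z gives the same grasp; the last joint's range is limited). The gripper opens to 93 mm and grips with 3 to 60 N. Pads are 15 mm wide; open, the fingers measure 128 mm over their backs; the gripper's body (75 mm by 188 mm) begins 65 mm behind the grasp point.
Start: joints at [1.037, 0.13, 1.488, -0, 1.523, -0.085], TCP at [0.26, 0.541, 0.219] pointing down, gripper open.
Joint ranges: [-2.96, 2.96], [-0.89, 2.26], [0.02, 2.5], [-1.34, 4.48], [0, 2.73], [-2.66, 2.66]. Speed limits (rad/s): [2.39, 2.39, 2.79, 3.14, 3.14, 3.14].

INTERFACE

Orientations are given as a rotation vector (axis times angle).
In Python, from plant import read_state, read_camera, close_job gives the robot as it stands.
- The arm moves only by the tool jog_arm, never from a script. Its argument "motion" is one flat list of numbers, 7 for each row, row after row: the opening, from 0 (shut) to 1 (fully open), then the shift along the tool's x, y, z scaled (see below), then the turn, a rotation vector about the tool's x, y, z scaled (see below). A call has 1 to 8 rows; each row is the pose to reach, as a shift and turn from the pose measured when the call began, along the tool's axes at that moment; what a row does not reach only later rows make up. The controller multiplies each number of a shift by 0.5 m and each number of a turn by 90 degrees. A row lasts 1/10 s, in which the tool goes at most 50 mm and 8.59 degrees, less where a joint would pass 70% of its speed; a pose out of reach is approached as far as the arm can. A call with a number of a shift or a turn outside -1 to 1 is refused whole. A call with a gripper value outside its range is refused whole. The fingers move at their own pace and stop on an object; "grip_force" is the grip in N (left out, the last holds). Time passes only in rows, so rows that repeat a pose let the fingers close. It gives the time, the measured TCP pose, the force and the opening at its end, in the units of the state.
- read_state(): the state, without advancing time (a new reading comes with each control period).
- read_camera(name): name is "scene" or "side" or "wrist"; returns a dict with "frame" (480x640x3 uint8, red, green, blue), "vertical_fov" (degrees; the focal length in pixels is half the picture's height over the tangent of half this angle, whatever the lens; pixels are square), "cx", "cy" (the principal point, pixels), "world_from_camera" (4x4, takes a point from camera to world coordinates); the wrist camera has in their place "hand_eye" (4x4, takes a point from camera to tool coordinates, whose origin is the TCP and whose axes are the flange's). Camera axes: x right, y down, z forward; pixel columns grow to the right and rows downward; lengths in m; the calibration is good to about 2 mm. A picture is of the moment at which its call begins: read the wrist's pose just before it. There is no depth.
- close_job(): hands the job in, once; it reports no verdict.
The state is a dict: "t": time; "q": joint angles; "dq": joint speeds; "joint_torque": joint torques, N m; "tool_pos": TCP position; "orientation": TCP orientation; "force": force on the tool from outside, world axes, zero at the start; "wrist_torque": the same for the moment, N m; "opening": finger opening in m.
Only numpy, scipy, OpenCV 4.12 (cv2) and the standard library are available. Lean on these libraries where they do the work, as an engineer would, in place of code of your own. Each camera call takes 0.05 s, during which the arm holds its last target.

## Working session

There is one attempt and no reset: what is moved stays moved. The work goes in short steps, Python scripts to look and compute and a tool call to move; the robot and the scene stay as the last step left them, time stands still between calls to the robot, and variables do not carry over. Pictures are saved under pics/ and viewed, and the job is handed in when it is done.

Besides the shell and the picture viewer there is one more tool, called after "Call:" by a JSON object that holds its "method" and its "body". jog_arm: Moves the arm, as the interface text tells. Its arguments: {"type":"object","properties":{"motion":{"type":"array","items":{"type":"number"}},"grip_force":{"type":"number"}},"required":["motion"]}

```bash
mkdir -p pics; cat > h.py <<'E'
import numpy as np,cv2
from plant import read_state,read_camera
from scipy.spatial.transform import Rotation as R
def K(c):
    f=240/np.tan(np.radians(c['vertical_fov'])/2);return f,c['cx'],c['cy']
def ray(c,T,u,v):
    f,cx,cy=K(c);d=T[:3,:3]@np.array([(u-cx)/f,(v-cy)/f,1]);return T[:3,3],d/np.linalg.norm(d)
def onz(c,T,u,v,z):
    o,d=ray(c,T,u,v);return o+d*(z-o[2])/d[2]
def proj(c,T,p):
    f,cx,cy=K(c);q=T[:3,:3].T@(np.array(p)-T[:3,3]);return np.round([cx+f*q[0]/q[2],cy+f*q[1]/q[2]],1)
def toolT(s):
    T=np.eye(4);T[:3,:3]=R.from_rotvec(s['orientation']).as_matrix();T[:3,3]=s['tool_pos'];return T
def save(n,im): cv2.imwrite('pics/'+n+'.png',im[:,:,::-1])
E
python3 - <<'E'
from h import *
s=read_state();print(s)
import pickle
D={}
for n in ['scene','side','wrist']:
    c=read_camera(n);save(n+'0',c['frame']);D[n]=c
    print(n,c['vertical_fov'],c['cx'],c['cy'],c.get('world_from_camera',c.get('hand_eye')))
pickle.dump((s,D),open('d0.pkl','wb'))
E
```

```text
{'t': 0.0, 'q': array([ 1.03658355e+00,  1.31150241e-01,  1.48925969e+00,  2.41041580e-05,
        1.52296315e+00, -8.54158450e-02]), 'dq': array([ 0.00020054, -0.00144721, -0.00254907, -0.00049973,  0.00046232,
        0.00126271]), 'joint_torque': array([ 8.04909741e-04, -5.59826267e+01, -4.91782129e+01,  7.71603291e-02,
        3.47996922e-02, -2.06187765e-04]), 'tool_pos': array([0.26002947, 0.54011823, 0.21760471]), 'orientation': array([-6.98942699e-01, -3.06227401e+00,  2.65153129e-03]), 'force': array([ 0.82743254, -0.33904155,  0.31483672]), 'wrist_torque': array([-0.04243439,  0.04723458,  0.05644207]), 'opening': 0.09286713246611815}
scene 47.49268254012792 316.81577128166714 236.61687699079607 [[-0.74056203 -0.58378122  0.33281732  0.33623516]
 [-0.67198014  0.64094943 -0.37098048  0.47418916]
 [ 0.00325237 -0.49838068 -0.8669522   1.06392644]
 [ 0.          0.          0.          1.        ]]
side 44.961179129504174 314.20258432944973 229.32187829277413 [[-0.99778322 -0.04485716  0.04915764  0.65540573]
 [-0.06435475  0.83847607 -0.54112507  0.6515718 ]
 [-0.01694417 -0.54308905 -0.83950413  1.06953867]
 [ 0.          0.          0.          1.        ]]
wrist 63.13952449362797 319.7351732396523 237.57633455462187 [[-1.84612137e-04 -9.63224887e-01 -2.68696451e-01  7.45403876e-02]
 [ 9.99999944e-01 -1.02437217e-04 -3.19848101e-04 -1.57717017e-03]
 [ 2.80561134e-04 -2.68696495e-01  9.63224852e-01 -1.66910638e-01]
 [ 0.00000000e+00  0.00000000e+00  0.00000000e+00  1.00000000e+00]]
```

View pics/scene0.png

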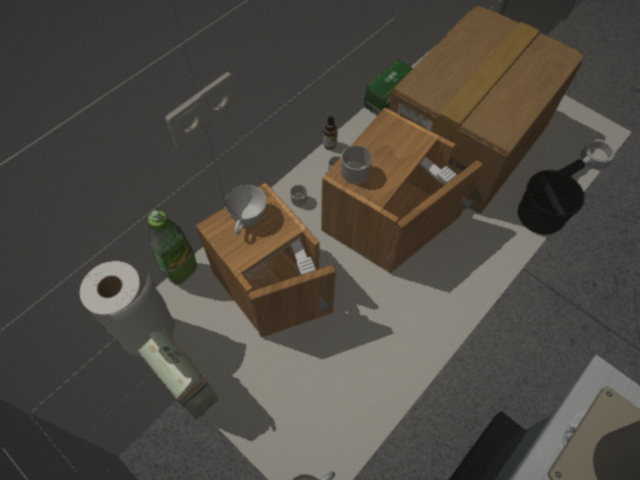

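View pics/side0.png

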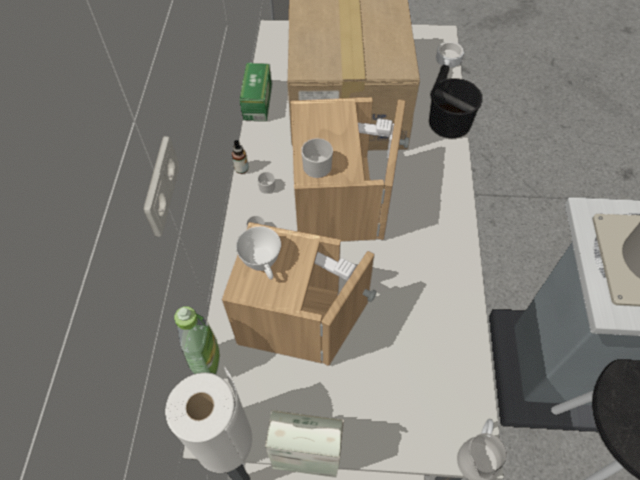

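View pics/wrist0.png

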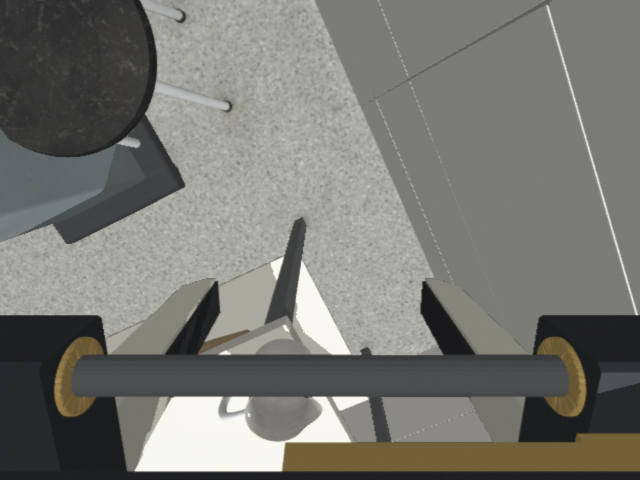

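```bash
python3 - <<'E'
from h import *
import pickle
s,D=pickle.load(open('d0.pkl','rb'))
a=D['scene']['frame'][100:280,310:490];b=D['side']['frame'][85:265,275:425]
save('zs',cv2.resize(a,None,fx=4.4,fy=3.3*4/3*0+4.4 if 0 else 3.3,interpolation=cv2.INTER_CUBIC) if 0 else cv2.resize(a,None,fx=3.3,fy=3.3,interpolation=cv2.INTER_CUBIC))
save('zd',cv2.resize(b,None,fx=3.3,fy=3.3,interpolation=cv2.INTER_CUBIC))
E
```

```text
(no output)
```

View pics/zs.png

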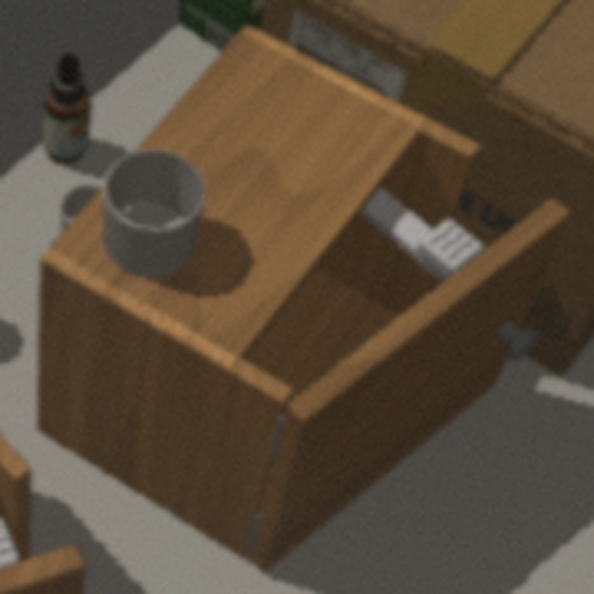

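View pics/zd.png

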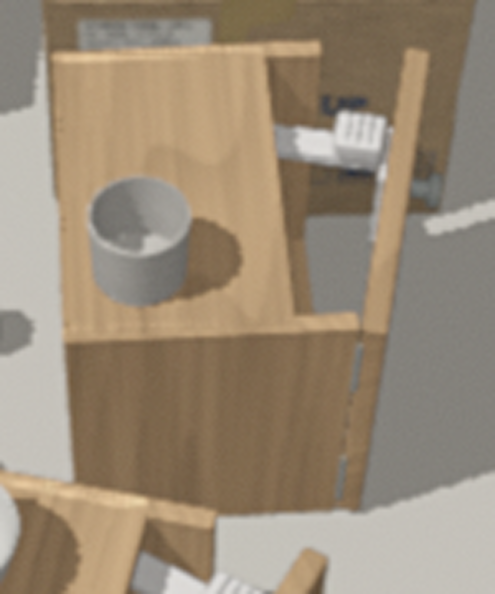

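```bash
python3 - <<'E'
from h import *
import pickle
s,D=pickle.load(open('d0.pkl','rb'))
P={'hinge_in':(.198,(292,402),(363,330)),'free_in':(.198,(553,203),(405,50)),'free_out':(.198,(568,210),(428,52)),'hinge_out':(.198,(300,417),(387,333)),
'pad':(.186,(456,243),(360,132)),'boxRfront':(.2,(478,150),(321,44)),'boxRback':(.2,(247,28),(55,55)),'boxLback':(.2,(42,260),(65,337)),'boxLfront':(.2,(290,388),(358,317)),'boardR':(.2,(420,128),(267,52)),'boardL':(.2,(237,362),(295,320))}
for n,(z,a,b) in P.items():
    r=[]
    for c,o,p in (('scene',(310,100),a),('side',(275,85),b)):
        c=D[c];u,v=o[0]+p[0]/3.3,o[1]+p[1]/3.3
        r.append((c,ray(c,c['world_from_camera'],u,v),onz(c,c['world_from_camera'],u,v,z)))
    (o1,d1),(o2,d2)=r[0][1],r[1][1]
    A=np.c_[d1,-d2];t=np.linalg.lstsq(A,o2-o1,rcond=None)[0];m=(o1+d1*t[0]+o2+d2*t[1])/2
    print(n,r[0][2].round(4)[:2],r[1][2].round(4)[:2],m.round(4))
E
```

```text
hinge_in [ 0.5776 -0.0222] [ 0.58   -0.0163] [ 0.5797 -0.0265  0.1872]
free_in [ 0.5479 -0.2395] [ 0.5532 -0.2395] [ 0.5515 -0.2509  0.1856]
free_out [ 0.5383 -0.2412] [ 0.5388 -0.2384] [ 0.5386 -0.2428  0.1949]
hinge_out [ 0.5682 -0.0174] [ 0.5664 -0.0148] [ 0.5671 -0.0151  0.1997]
pad [ 0.5771 -0.1846] [ 0.5806 -0.1795] [ 0.5799 -0.1925  0.1738]
boxRfront [ 0.6044 -0.241 ] [ 0.6063 -0.2402] [ 0.606  -0.2452  0.1951]
boxRback [ 0.7715 -0.2236] [ 0.7736 -0.2226] [ 0.7744 -0.2282  0.1943]
boxLback [7.466e-01 7.000e-04] [ 0.7489 -0.001 ] [ 0.7488 -0.0021  0.1969]
boxLfront [ 0.5836 -0.0276] [ 0.583  -0.0239] [ 0.5834 -0.0272  0.198 ]
boardR [ 0.6409 -0.2312] [ 0.6401 -0.2316] [ 0.6402 -0.2295  0.2021]
boardL [ 0.6167 -0.0211] [ 0.6188 -0.0199] [ 0.6186 -0.0243  0.1943]
```

```bash
python3 - <<'E'
from h import *
import pickle
s,D=pickle.load(open('d0.pkl','rb'))
S=lambda x,y:(310+x/3.3,100+y/3.3)
Z=lambda x,y:(275+x/3.3,85+y/3.3)
P={'knob':(S(515,338),Z(432,188)),'boxcorner':((497,133),(414,82)),'boxcornerback':((393,93),(290,80)),
'cupbase':(S(152,272),Z(138,302)),'nfree':((332,268),(371,257)),'nhinge':((252,297),(325,322))}
for n,(a,b) in P.items():
    r=[]
    for c,p in (('scene',a),('side',b)):
        c=D[c];r.append(ray(c,c['world_from_camera'],*p))
    (o1,d1),(o2,d2)=r
    A=np.c_[d1,-d2];t=np.linalg.lstsq(A,o2-o1,rcond=None)[0];p1=o1+d1*t[0];p2=o2+d2*t[1]
    print(n,((p1+p2)/2).round(3),np.linalg.norm(p1-p2).round(4))
T=toolT(s)
x=np.array([.129,.9917,0]);y=np.array([.9917,-.129,0]);z=np.array([0,0,-1])
Rt=np.c_[x,y,z]
for g in [(0.50,-0.05,.33),(0.545,-0.18,0.33)]:
    sh=T[:3,:3].T@(np.array(g)-T[:3,3]);print(sh/0.5,R.from_matrix(T[:3,:3].T@Rt).as_rotvec()/(np.pi/2))
E
```

```text
knob [ 0.527 -0.206  0.108] 0.0016
boxcorner [ 0.533 -0.235  0.275] 0.0332
boxcornerback [ 0.777 -0.255  0.224] 0.0089
cupbase [ 0.712 -0.063  0.155] 0.0004
nfree [0.606 0.134 0.192] 0.0073
nhinge [0.677 0.263 0.184] 0.0031
[-0.94445723 -0.85551559 -0.22344118] [-1.04688570e-03  6.08810991e-04  7.96634924e-01]
[-1.13835407 -1.05071785 -0.2231294 ] [-1.04688570e-03  6.08810991e-04  7.96634924e-01]
```

Call:
{"method": "jog_arm", "body": {"motion": [0.65,0,0,-0.1,0,0,0,0.65,0,0,-0.22,0,0,0,0.65,-0.6,-0.55,-0.22,0,0,0.4,0.65,-0.6,-0.55,-0.22,0,0,0.4,0.65,-0.6,-0.55,-0.22,0,0,0.4,0.65,-0.6,-0.55,-0.22,0,0,0.4,0.65,-0.6,-0.55,-0.22,0,0,0.4,0.65,-0.6,-0.55,-0.22,0,0,0.4]}}

```text
t: 0.95
tool_pos: [0.3715, 0.26, 0.3253]
orientation: [1.612, 2.696, -0.002]
force: [0.9, 0.4, -0.5]
opening: 0.0606
```

```bash
cat >> h.py <<'E'
def go(p,ang,s=None):
    """target TCP p, tool y axis at world angle ang (deg), tool down -> scaled shift, turn"""
    s=s or read_state();T=toolT(s);a=np.radians(ang);y=np.array([np.cos(a),np.sin(a),0]);z=np.array([0,0,-1.]);Rt=np.c_[np.cross(y,z),y,z]
    print('sh',(T[:3,:3].T@(np.array(p)-T[:3,3])/.5).round(4),'turn',(R.from_matrix(T[:3,:3].T@Rt).as_rotvec()/(np.pi/2)).round(4))
E
python3 -c "
from h import *
s=read_state();print(s['t'],s['tool_pos'],s['opening'],s['q']);go((.545,-.14,.33),-7.4)"
```

```text
0.95 [0.37152693 0.25999041 0.32532238] 0.06062310055252479 [ 4.98081422e-01 -2.88256664e-01  1.69284097e+00 -7.84174879e-04
  1.73817920e+00  5.09955266e-03]
sh [-0.8689 -0.0729 -0.0086] turn [-0.0006  0.0007  0.396 ]
```

Call:
{"method": "jog_arm", "body": {"motion": [0.65,-0.87,-0.073,-0.009,0,0,0.396,0.65,-0.87,-0.073,-0.009,0,0,0.396,0.65,-0.87,-0.073,-0.009,0,0,0.396,0.65,-0.87,-0.073,-0.009,0,0,0.396,0.65,-0.87,-0.073,-0.009,0,0,0.396,0.65,-0.87,-0.073,-0.009,0,0,0.396,0.65,-0.87,-0.073,-0.009,0,0,0.396,0.65,-0.87,-0.073,-0.009,0,0,0.396]}}

```text
t: 1.75
tool_pos: [0.5303, -0.1075, 0.3296]
orientation: [2.36, 2.073, -0.002]
force: [0.5, 1.1, 0.4]
opening: 0.0605
```

Call:
{"method": "jog_arm", "body": {"motion": [0.65,0,0,0,0,0,0,0.65,0,0,0,0,0,0]}}

```text
t: 1.95
tool_pos: [0.5301, -0.1086, 0.3286]
orientation: [-2.362, -2.069, 0.003]
force: [0.1, 0.4, -0.4]
opening: 0.0604
```

```bash
python3 - <<'E'
from h import *
import pickle
s=read_state();c=read_camera('wrist');save('w1',c['frame']);d=read_camera('side');save('s1',d['frame'][60:260,220:480].repeat(2,0).repeat(2,1))
pickle.dump((s,c),open('d1.pkl','wb'));print(s['t'],s['tool_pos'],s['orientation'],s['force'])
E
```

```text
1.95 [ 0.53009895 -0.10856856  0.32859833] [-2.36200269 -2.06908308  0.00337707] [ 0.10733386  0.41405869 -0.3710551 ]
```

View pics/w1.png

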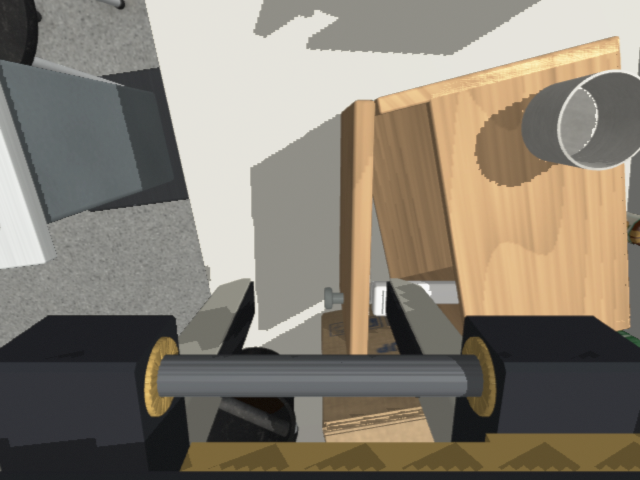

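View pics/s1.png

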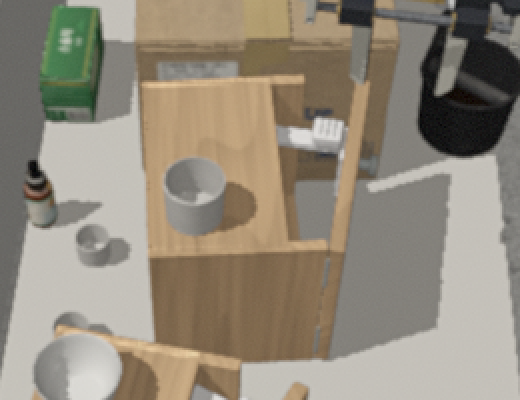

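```bash
python3 - <<'E'
from h import *
import pickle
s,c=pickle.load(open('d1.pkl','rb'));T=toolT(s)@c['hand_eye']
for n,u,v,z in [('hin',375,101,.198),('in',367,330,.198),('out',345,330,.198),('hout',355,101,.198),('padtopnear',380,284,.186),('padnear2',381,314,.186),('padface edge',372,300,.186),('boardL',432,97,.2),('Lfront',378,98,.2)]:
    print(n,onz(c,T,u,v,z).round(4))
save('w1z',cv2.resize(c['frame'][250:370,300:460],None,fx=4,fy=4))
E
```

```text
hin [ 0.5808 -0.0225  0.198 ]
in [ 0.5569 -0.2043  0.198 ]
out [ 0.5384 -0.2018  0.198 ]
hout [ 0.5666 -0.0206  0.198 ]
padtopnear [ 0.5729 -0.1692  0.186 ]
padnear2 [ 0.5712 -0.1972  0.186 ]
padface edge [ 0.5647 -0.183   0.186 ]
boardL [ 0.6211 -0.0252  0.2   ]
Lfront [ 0.5829 -0.0208  0.2   ]
```

View pics/w1z.png

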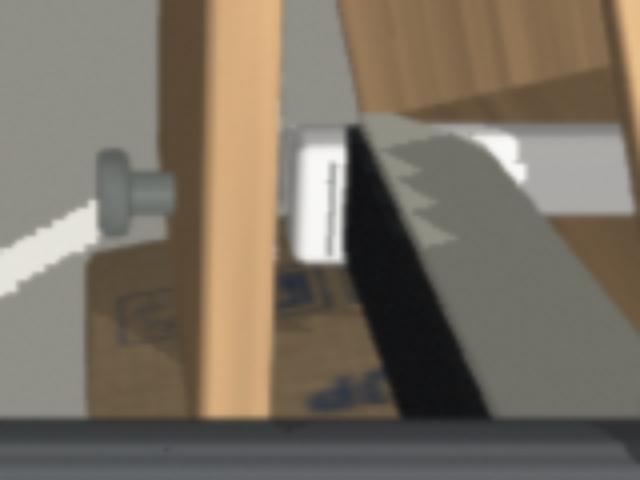

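```bash
python3 -c "
from h import *
go((.536,-.1815,.215),-7.4)"
```

```text
sh [-0.1467  0.0313  0.2291] turn [-0.0006  0.0004  0.    ]
```

Call:
{"method": "jog_arm", "body": {"motion": [0.65,-0.147,0.031,0,0,0,0,0.65,-0.147,0.031,0,0,0,0,0.65,-0.147,0.031,0.1,0,0,0,0.65,-0.147,0.031,0.15,0,0,0,0.65,-0.147,0.031,0.2,0,0,0,0.65,-0.147,0.031,0.229,0,0,0,0.65,-0.147,0.031,0.229,0,0,0,0.65,-0.147,0.031,0.229,0,0,0]}}

```text
t: 2.85
tool_pos: [0.5363, -0.181, 0.2163]
orientation: [2.358, 2.074, -0.001]
force: [1.0, -0.2, 0.3]
opening: 0.06
```

```bash
python3 - <<'E'
from h import *
s=read_state();c=read_camera('wrist');save('w2',c['frame']);print(s['tool_pos'],s['force'],s['opening']);go((.536,-.1815,.168),-7.4)
d=read_camera('side');save('s2',d['frame'][60:200,300:480].repeat(4,0).repeat(4,1))
T=toolT(s);T2=T@c['hand_eye']
E
```

```text
[ 0.53628164 -0.18096172  0.21630761] [ 1.02696879 -0.21585301  0.33807457] 0.060049201372809974
sh [-0.0003 -0.0015  0.098 ] turn [0.001  0.0009 0.0006]
```

View pics/w2.png

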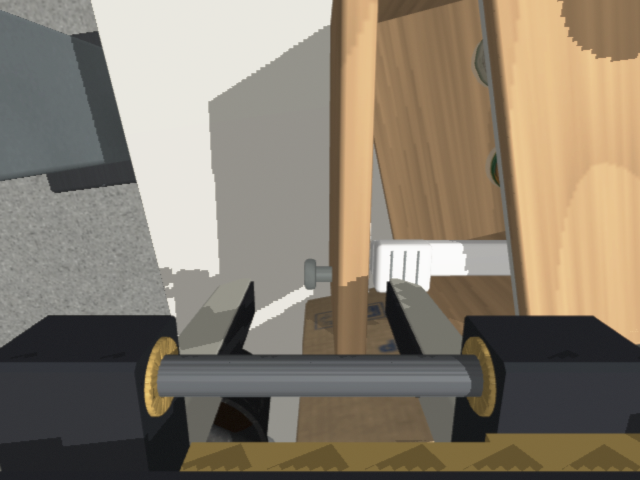

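View pics/s2.png

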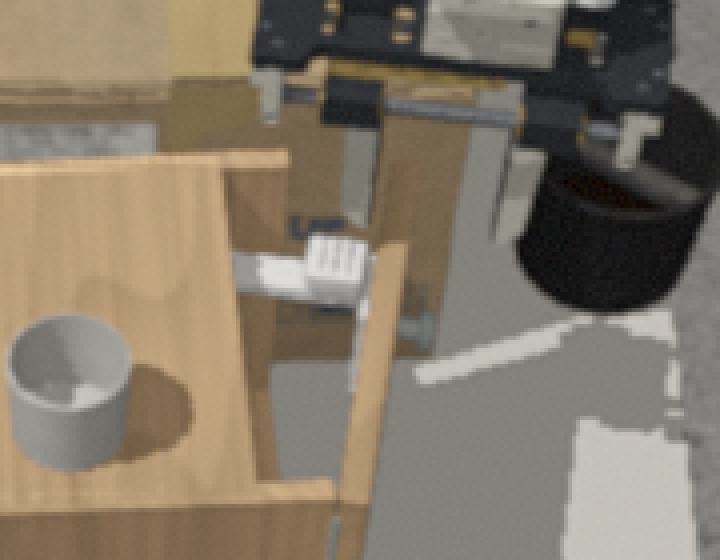

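```bash
python3 - <<'E'
from h import *
s=read_state();T=toolT(s)
c=read_camera('wrist');T2=T@c['hand_eye'];Ti=np.linalg.inv(T)
for u,v,z in [(376,241,.186),(430,241,.186),(376,290,.186),(430,290,.186),(371,270,.198),(377,10,.198),(336,270,.198)]:
    p=onz(c,T2,u,v,z);print((u,v),p.round(4),'tool',(Ti@np.r_[p,1])[:3].round(4))
E
```

```text
(376, 241) [ 0.5679 -0.1697  0.186 ] tool [0.0158 0.0292 0.0312]
(430, 241) [ 0.5962 -0.1734  0.186 ] tool [0.0158 0.0577 0.0313]
(376, 290) [ 0.5654 -0.1975  0.186 ] tool [-0.0121  0.0303  0.0313]
(430, 290) [ 0.5947 -0.2014  0.186 ] tool [-0.0121  0.0599  0.0313]
(371, 270) [ 0.5627 -0.1809  0.198 ] tool [0.004  0.0255 0.0193]
(377, 10) [ 0.5761 -0.0641  0.198 ] tool [0.1216 0.0239 0.0191]
(336, 270) [ 0.5451 -0.1786  0.198 ] tool [0.004  0.0077 0.0192]
```

Call:
{"method": "jog_arm", "body": {"motion": [0.65,0.004,0.006,0.02,0,0,0,0.65,0.004,0.006,0.04,0,0,0,0.65,0.004,0.006,0.055,0,0,0,0.65,0.004,0.006,0.07,0,0,0,0.65,0.004,0.006,0.085,0,0,0,0.65,0.004,0.006,0.098,0,0,0,0.65,0.004,0.006,0.098,0,0,0]}}

```text
t: 3.7
tool_pos: [0.5399, -0.1801, 0.1673]
orientation: [2.358, 2.073, -0.0]
force: [-0.7, 2.1, 4.9]
opening: 0.0608
```

```bash
python3 - <<'E'
from h import *
s=read_state();c=read_camera('wrist');save('w3',c['frame']);print(s['tool_pos'],s['force'],s['opening'],s['q'])
d=read_camera('side');save('s3',d['frame'][60:200,300:480].repeat(4,0).repeat(4,1))
# arc plan
H=np.array([.580,-.021]);p=s['tool_pos'];
T=toolT(s);y0=np.degrees(np.arctan2(T[1,1],T[0,1]));print('y0',y0)
for da in range(0,65,6):
    a=-np.radians(da);Q=np.array([[np.cos(a),-np.sin(a)],[np.sin(a),np.cos(a)]])
    q=H+Q@(p[:2]-H);print(da,q.round(3),end=' ');go((*q,.168),y0-da,s)
E
```

```text
[ 0.53994211 -0.18007956  0.16727052] [-0.67129553  2.1329635   4.88192597] 0.060758083185971805 [-4.11461208e-01  7.51924039e-02  1.64155911e+00 -8.04448731e-04
  1.42321076e+00 -2.82668024e-01]
y0 -7.37251832155837
0 [ 0.54 -0.18] sh [-0.      0.     -0.0015] turn [ 0.0009  0.0008 -0.    ]
6 [ 0.524 -0.175] sh [ 0.0058 -0.0338 -0.0015] turn [0.0009 0.0007 0.0667]
12 [ 0.508 -0.168] sh [ 0.0151 -0.0669 -0.0016] turn [0.0009 0.0007 0.1333]
18 [ 0.493 -0.16 ] sh [ 0.0279 -0.0988 -0.0016] turn [0.001  0.0006 0.2   ]
24 [ 0.479 -0.15 ] sh [ 0.0439 -0.1292 -0.0017] turn [0.001  0.0006 0.2667]
30 [ 0.466 -0.139] sh [ 0.063  -0.1577 -0.0017] turn [0.001  0.0005 0.3333]
36 [ 0.454 -0.126] sh [ 0.0849 -0.1841 -0.0018] turn [0.0011 0.0005 0.4   ]
42 [ 0.444 -0.112] sh [ 0.1095 -0.2081 -0.0019] turn [1.100e-03 4.000e-04 4.667e-01]
48 [ 0.435 -0.098] sh [ 0.1365 -0.2293 -0.0019] turn [1.100e-03 4.000e-04 5.333e-01]
54 [ 0.428 -0.082] sh [ 0.1656 -0.2477 -0.002 ] turn [1.2e-03 3.0e-04 6.0e-01]
60 [ 0.422 -0.066] sh [ 0.1964 -0.2628 -0.0021] turn [1.200e-03 3.000e-04 6.667e-01]
```

View pics/w3.png

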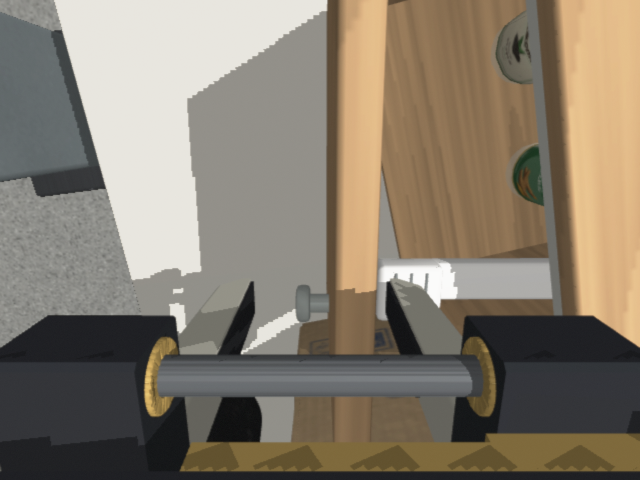

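View pics/s3.png

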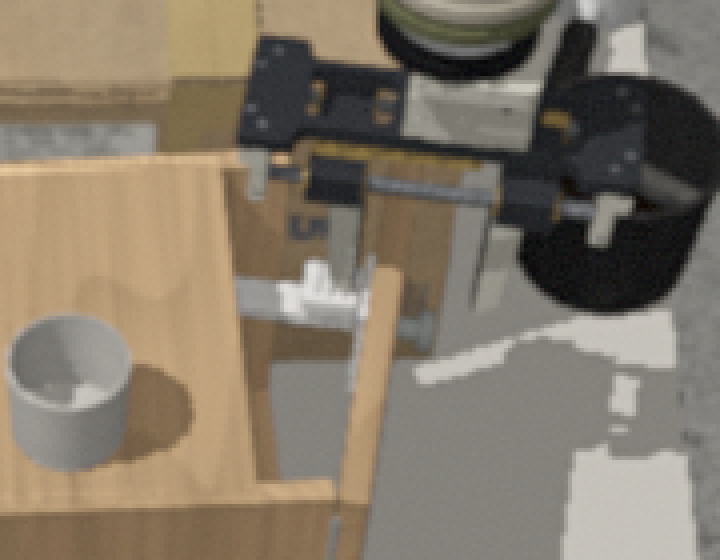

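Call:
{"method": "jog_arm", "body": {"motion": [0.65,0.003,-0.017,-0.001,0,0,0.033,0.65,0.006,-0.034,-0.001,0,0,0.067,0.65,0.01,-0.05,-0.001,0,0,0.1,0.65,0.015,-0.067,-0.001,0,0,0.133,0.65,0.021,-0.083,-0.001,0,0,0.167,0.65,0.028,-0.099,-0.001,0,0,0.2,0.65,0.036,-0.114,-0.001,0,0,0.233,0.65,0.044,-0.129,-0.001,0,0,0.267]}}

```text
t: 4.6
tool_pos: [0.4799, -0.1504, 0.1699]
orientation: [2.737, 1.532, 0.004]
force: [2.1, 0.9, 4.4]
opening: 0.0609
```

```bash
python3 - <<'E'
from h import *
s=read_state();print(s['tool_pos'],s['force'],s['opening'],s['q'])
d=read_camera('side');save('s4',d['frame'][60:260,280:500].repeat(3,0).repeat(3,1))
H=np.array([.580,-.021]);p=s['tool_pos'];
T=toolT(s);y0=np.degrees(np.arctan2(T[1,1],T[0,1]));print('y0',y0)
for da in range(0,55,5):
    a=-np.radians(da);Q=np.array([[np.cos(a),-np.sin(a)],[np.sin(a),np.cos(a)]])
    q=H+Q@(p[:2]-H);print(da,q.round(3),end=' ');go((*q,.168),y0-da,s)
E
```

```text
[ 0.47986176 -0.15035217  0.16992898] [2.11364175 0.93072467 4.42016821] 0.06086771203864646 [-4.05091752e-01 -1.12312141e-01  1.82176249e+00 -7.19071169e-04
  1.42665537e+00  1.45281055e-01]
y0 -31.528246994867203
0 [ 0.48 -0.15] sh [-0.     -0.      0.0039] turn [ 0.0035 -0.0001  0.    ]
5 [ 0.469 -0.141] sh [ 0.0043 -0.0282  0.0037] turn [ 0.0035 -0.0002  0.0556]
10 [ 0.459 -0.131] sh [ 0.0111 -0.056   0.0035] turn [ 0.0035 -0.0004  0.1111]
15 [ 0.45 -0.12] sh [ 0.0203 -0.083   0.0034] turn [ 0.0035 -0.0005  0.1667]
20 [ 0.442 -0.108] sh [ 0.0317 -0.1091  0.0033] turn [ 0.0035 -0.0007  0.2222]
25 [ 0.435 -0.096] sh [ 0.0454 -0.1342  0.0031] turn [ 0.0035 -0.0008  0.2778]
30 [ 0.429 -0.083] sh [ 0.0613 -0.1579  0.003 ] turn [ 0.0034 -0.001   0.3333]
35 [ 0.424 -0.07 ] sh [ 0.0791 -0.1802  0.0029] turn [ 0.0034 -0.0011  0.3889]
40 [ 0.42  -0.056] sh [ 0.0989 -0.2008  0.0028] turn [ 0.0034 -0.0013  0.4444]
45 [ 0.418 -0.042] sh [ 0.1203 -0.2196  0.0027] turn [ 0.0033 -0.0014  0.5   ]
50 [ 0.417 -0.027] sh [ 0.1433 -0.2365  0.0026] turn [ 0.0033 -0.0016  0.5556]
```

View pics/s4.png

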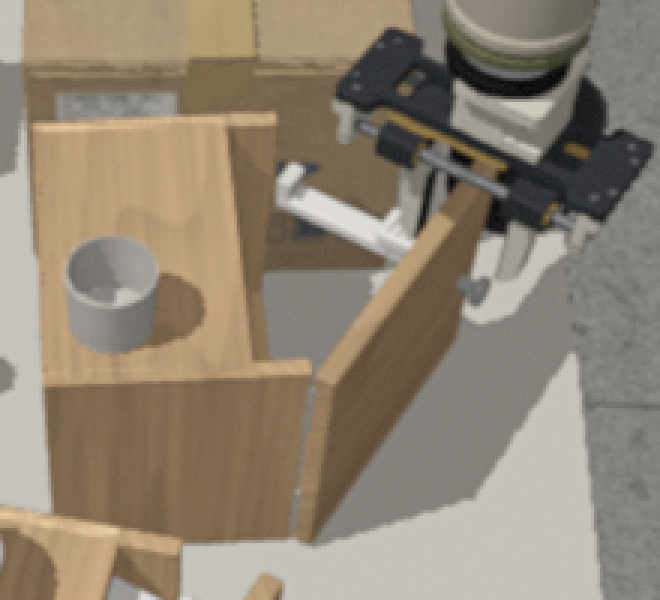

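Call:
{"method": "jog_arm", "body": {"motion": [0.65,0.004,-0.028,0,0,0,0.056,0.65,0.011,-0.056,0,0,0,0.111,0.65,0.02,-0.083,0,0,0,0.167,0.65,0.032,-0.109,0,0,0,0.222,0.65,0.045,-0.134,0,0,0,0.278,0.65,0.061,-0.158,0,0,0,0.333,0.65,0.07,-0.169,0,0,0,0.36,0.65,0.079,-0.18,0,0,0,0.389]}}

```text
t: 5.45
tool_pos: [0.4235, -0.0691, 0.1702]
orientation: [3.073, 0.632, 0.006]
force: [-0.1, -1.8, 4.4]
opening: 0.0604
```

```bash
python3 - <<'E'
from h import *
s=read_state();print(s['tool_pos'],s['force'],s['opening'],s['q'])
d=read_camera('side');save('s5',d['frame'][60:260,280:500].repeat(3,0).repeat(3,1))
E
```

```text
[ 0.42348662 -0.06914742  0.17016504] [-0.10868406 -1.81044368  4.37190669] 0.06043469231202086 [-0.27946491 -0.33074869  2.00713103 -0.00226486  1.45946154  0.88595466]
```

View pics/s5.png

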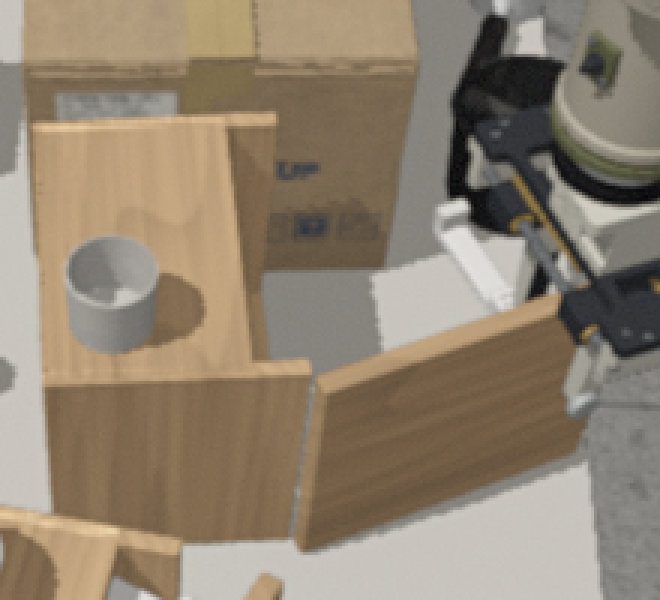

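Call:
{"method": "jog_arm", "body": {"motion": [0.65,0,0.012,0,0,0,0,0.65,0,0.012,0,0,0,0,0.65,0,0.012,-0.03,0,0,0,0.65,0,0.012,-0.06,0,0,0,0.65,0,0.012,-0.12,0,0,0,0.65,0,0.012,-0.2,0,0,0,0.65,0,0.012,-0.28,0,0,0,0.65,0,0.012,-0.28,0,0,0]}}

```text
t: 6.3
tool_pos: [0.4271, -0.0742, 0.3177]
orientation: [3.07, 0.627, 0.02]
force: [-0.0, 0.8, 0.7]
opening: 0.0603
```

Call:
{"method": "jog_arm", "body": {"motion": [0.65,0,0,0,0,0,0,0.65,0,0,0,0,0,0,0.65,0,0,0,0,0,0]}}

```text
t: 6.6
tool_pos: [0.4267, -0.0741, 0.3169]
orientation: [3.07, 0.627, 0.018]
force: [-0.6, -0.9, -0.3]
opening: 0.0603
```

```bash
python3 - <<'E'
from h import *
s=read_state();print(s['t'],s['tool_pos'],s['force'],s['dq'].round(3))
d=read_camera('side');save('s6',d['frame']);c=read_camera('scene');save('c6',c['frame'])
E
```

```text
6.6 [ 0.42666193 -0.0741461   0.31685298] [-0.59003341 -0.92356335 -0.33421667] [ 0.002  0.006  0.009  0.001 -0.001  0.   ]
```

View pics/s6.png

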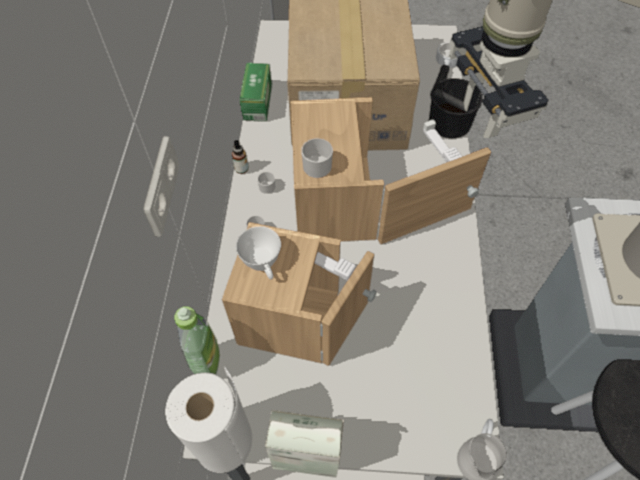

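View pics/c6.png

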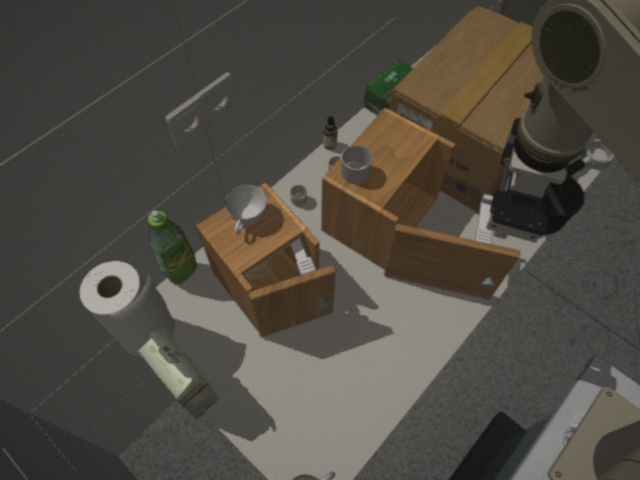

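```bash
python3 - <<'E'
from h import *
from plant import close_job
c=read_camera('side');T=c['world_from_camera'];a=onz(c,T,384,187,.198);b=onz(c,T,487,154,.198);print(a,b)
d=b-a;print('door angle rad ~',np.arctan2(-d[0],-d[1])+.105, 'len',np.linalg.norm(d))
print(close_job())
E
```

```text
[ 0.5818826  -0.01145243  0.198     ] [ 0.38257871 -0.10193414  0.198     ]
door angle rad ~ 1.2496303575044556 len 0.21888120725402874
the job is handed in; nothing more can be done
None
```

I opened the wider cupboard and handed the job in; it gave no verdict. One finger went down behind the door and pressed the catch pad about 18 mm, with a force of about 4.9 N. I held it down while swinging the door out around its hinge, then eased the finger off and lifted clear. The move finished at 6.6 s of the 32 s allowed.

Last checks:
- **Wide door:** it measured about 1.25 rad open in the side view, and nothing in the last pictures suggested it was still moving. The door edge measured 219 mm against the true 228 mm, so this angle is approximate.
- **Catch:** I judged it released because the finger is well clear of the pad. I did not measure its position.
- **Narrow door and cups:** the narrow door looks the same as at the start, and both cups stand upright where they were.
- **Arm:** it is clear of everything, with the wrist force within noise (about 1 N).

One disagreement: finding the steel cup's base from two views gave a height of 0.155 m, below the 0.2 m cupboard top it stands on. I put this down to picking slightly different points on its round rim. I did not use that figure for any move.

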